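Prove the jigger wheel, then hold its profile arm in

ROBOT

A 6-joint arm with a two-finger parallel gripper is mounted at the origin on the work surface; the furniture and walls round the work are solid. World frame = base frame: x ahead of the robot, y to its left, z up, the work surface at z = 0. Lengths are in mm, angles in rad, forces in N, time in s.
With the tool pointing down it reaches from about 350 to 975 mm from the base axis. Payload 7.1 kg.
Tool frame: the origin (TCP) lies between the finger pads; the fingertips stand 19 mm ahead of it and the grasp point (between the pads) is the TCP (ctrl.tcp_to_tips is the distance from the TCP to the fingertips, in mm); z points along the fingers, y is the line along which they close (so a half turn about z gives the same grasp; the last joint's range is limited). The gripper opens to 88 mm and grips with 3 to 60 N. Pads are 20 mm wide; open, the fingers measure 115 mm over their backs; the gripper's body (75 mm by 178 mm) begins 61 mm behind the grasp point.
Start: joints at [-1.283, 0.423, 1.63, -0, 1.089, -0.019], TCP at [188.774, -595.793, 241.675] pointing down, gripper open.
Joint ranges: [-3, 3], [-0.9, 2.11], [0.09, 2.58], [-1.31, 4.45], [0.11, 2.69], [-2.54, 2.54]. Speed limits (rad/s): [2.39, 2.39, 3.01, 3.14, 3.14, 3.14].

INTERFACE

Orientations are given as a rotation vector (axis times angle).
In Python, from workcell import status, optics, ctrl gives the robot as it stands. The module is installed in compiled form; this text tells all that it offers.
- The arm moves only by the shell command python3 -m inch 'ROWS'. ROWS is JSON, a list that holds one entry, the list of rows, each a list of 7 numbers: the shift along the tool's x, y, z in mm, then the turn, a rotation vector about the tool's x, y, z in rad, then the opening in per cent of the stroke, from 0 (shut) to 100 (fully open). A call has 1 to 20 rows; each row is the pose to reach, as a shift and turn from the pose commanded when the call began, along the tool's axes at that moment; what a row does not reach only later rows make up. A row lasts 1/10 s, in which the tool goes at most 50 mm and 8.59 degrees, less where a joint would pass 70% of its speed; a pose out of reach is approached as far as the arm can. A call with a gripper value outside its range is refused whole. The fingers move at their own pace and stop on an object; the grip force is fixed at half the most. Time passes only in rows, so rows that repeat a pose let the fingers close. It gives the time, the measured TCP pose, the force, the opening and the grip force at its end, in the units of the state.
- status.get_obs(): the state, without advancing time (a new reading comes with each control period).
- optics.get_image(name): name is "side" or "top"; returns a dict with "frame" (400x640x3 uint8, red, green, blue), "fx", "fy", "cx", "cy" (pixels), "rvec" (rotation vector, rad) and "tvec" (3), from world to camera coordinates, as OpenCV has them. Camera axes: x right, y down, z forward; pixel columns grow to the right and rows downward; lengths in mm; the calibration is good to about 2 mm. A picture is of the moment at which its call begins. There is no depth.
- ctrl.close_job(): hands the job in; it is judged then, once.
The state is a dict: "t": time; "qpos": joint angles; "qvel": joint speeds; "joint_torque": joint torques, N m; "ee_pos": TCP position; "orientation": TCP orientation; "ft_force": force on the tool from outside, world axes, zero at the start; "moment": the same for the moment, N m; "width": finger opening in mm; "grasp_force": force on a finger pad.
Only numpy, scipy, OpenCV 4.12 (cv2) and the standard library are available. Lean on these libraries where they do the work, as an engineer would, in place of code of your own. Each camera call takes 0.05 s, during which the arm holds its last target. There are 200 camera calls.

TASK

Set up the small jigger on the table for the pottery class. By its yellow post, turn the wheel with the clay pot once all the way round, anticlockwise seen from above, stopping with the post back where it began and leaving the sprung blue arm swung out meanwhile; then take the red grip and swing the arm in against its spring until it is hard up against its stop, and finish while still holding it there. Do not touch the soft clay pot, keep it in the middle of the wheel, do not turn the wheel away again, and leave the cup and the stamp where they stand.

Things in the scene. Friction and masses are not known exactly. Their poses are not given: they have to be found in the camera images.
- jig_base: the jigger's grey base, fixed to the table: a round foot of 110 mm diameter under the wheel and a bar to the arm's pivot. Origin on the table under the wheel's axis, z up; in its frame the arm's pivot stands at x = -120 mm, y = -50 mm. Its x axis is the direction of the arm when it is at its stop.
- wheel_axis (a point): point on the wheel's vertical axis at the top face of the wheel's round aluminium plate (plate diameter 170 mm, 10 mm thick, top 50 mm above the table); it does not move with the wheel
- banding_wheel (a joint): angle of the wheel in rad, positive anticlockwise seen from above; starts between -0.5 and 0.5; it turns any number of times with light friction (about 1 N at the post) and stays where it is left
- post_point (a point): on the axis of the yellow upright turning post that stands on the wheel 60 mm from its axis: round, 16 mm diameter, a sleeve that spins freely on its own pin, so it can be gripped without turning the hand. The point is 116 mm above the table, 19 mm below the post's top (135 mm above the table); the yellow sleeve's lower end is at 66 mm. The post begins on the side of the wheel away from the arm.
- clay_pot: soft grey clay pinch pot, about 58 x 64 mm and 36 mm high, standing loose on the middle of the wheel plate (its rim 86 mm above the table) and riding round with the wheel. Origin at the centre of its underside.
- profile_arm (a joint): swing of the blue arm about its vertical pivot in rad: 0 at rest, swung out; grows anticlockwise seen from above to 0.8 at the fixed stop. A coil spring drives it back to 0: about 3 N at the red grip at rest, growing to 6.5 N at the stop. The spring throws the arm back when it is let go.
- pivot_point (a point): on the arm's vertical pivot axis at the height of the blue bar (103 mm above the table, bar 20 mm wide and 10 mm thick); a hub of 38 mm diameter reaches to 123 mm above the table
- template_grip: the red upright grip on the blue arm, 148 mm from the pivot axis: round, 16 mm diameter (18 mm at the ends), 52 mm tall, a sleeve that spins freely on its own pin. Origin at its lower end, z up. Below it the arm carries a wooden profile template, which stands a few mm short of the pot when the arm is at its stop.
- grip_point (a point): on the axis of the red grip, 141 mm above the table, 20 mm below the grip's top (161 mm above the table)
- cup_center (a point): centre of a light blue cup, 66 mm across and 66 mm high, standing loose on the table, a bystander
- stamp_center (a point): centre of a wooden pattern stamp, 34 x 34 mm and 58 mm high, standing loose on the table, a bystander
Mind the look-alikes: they are no part of the job. Leave any pink or turquoise look-alike of the clay_pot alone.

How it is judged (in metres and radians):
On the way, in this order (a step that is already met when the one before it is completed fails the run):
1. the wheel has been turned once round anticlockwise, its post is back where it began and at rest, and the arm is still swung out (value of joint banding_wheel between 5.2 and 7.3 rad and distance of post_point from where it was at the start of the episode below 0.02 m and velocity of joint banding_wheel between -0.3 and 0.3 rad/s and value of joint profile_arm below 0.15 rad), for 0.2 s.
2. the arm is held at its stop by the red grip (value of joint profile_arm above 0.75 rad and contact force between the fingers and template_grip above 3 N), for 0.3 s.
At the end, for the whole second after the job is handed in: fingers hold the red grip (over 3 N), arm at rest within 0.05 rad (7 mm at the grip) of its stop; wheel turned just once, its post within 25 mm of where it began; pot upright within 12 mm of the wheel's middle; cup and stamp moved under 20 mm (all of step 2 and horizontal distance between clay_pot and wheel_axis below 0.012 m and angle between clay_pot's own z axis and vertical below 0.2 rad and velocity of joint profile_arm between -0.1 and 0.1 rad/s and value of joint banding_wheel between 5.2 and 7.3 rad and distance of post_point from where it was at the start of the episode below 0.025 m and distance of each of cup_center, stamp_center from where it was at the start of the episode below 0.02 m); the arm keeps its last pose, push and grip.
It fails at once if the robot touches the soft clay pot with more than 1 N (contact force between any of the fingers, the arm and clay_pot above 1 N).
It fails at once if the cup or the stamp is moved or knocked over (distance of any of cup_center, stamp_center from where it was at the start of the episode above 0.02 m).
It also fails if it takes over 70 s, if anything falls off the work surface, if the arm or the gripper's body presses on something with over 40 N, if the wrist force passes 120 N, or if a joint passes its speed limit or range.

## Working session

There is one attempt and no reset: what is moved stays moved. The work goes in short steps, Python scripts to look and compute and a shell command to move; the robot and the scene stay as the last step left them, time stands still between calls to the robot, and variables do not carry over. Pictures are saved under pics/ and viewed, at most 10 in all, crops included, and the job is handed in when it is done.

```bash
mkdir -p pics
cat > h.py <<'E'
import numpy as np,cv2
from workcell import status,optics,ctrl
from scipy.spatial.transform import Rotation as R
def cam(n):
    d=optics.get_image(n); return d
def K(d): return np.array([[d['fx'],0,d['cx']],[0,d['fy'],d['cy']],[0,0,1.]])
def ray(d,uv,z):
    Rm=R.from_rotvec(np.ravel(d['rvec'])).as_matrix(); c=-Rm.T@np.ravel(d['tvec'])
    v=Rm.T@np.linalg.inv(K(d))@np.array([uv[0],uv[1],1.]); return c+v*(z-c[2])/v[2]
def proj(d,p):
    return cv2.projectPoints(np.array(p,float).reshape(-1,3),np.array(d['rvec'],float),np.array(d['tvec'],float),K(d),None)[0].reshape(-1,2)
def save(d,name,crop=None,s=1):
    f=d['frame'][:,:,::-1]
    if crop: f=f[crop[1]:crop[3],crop[0]:crop[2]]
    cv2.imwrite('pics/'+name,cv2.resize(f,None,fx=s,fy=s,interpolation=cv2.INTER_CUBIC))
def blobs(d,lo,hi,amin=15):
    h=cv2.cvtColor(d['frame'],cv2.COLOR_RGB2HSV); m=cv2.inRange(h,np.array(lo),np.array(hi))
    n,l,st,ce=cv2.connectedComponentsWithStats(m)
    return [(st[i].tolist(),ce[i].round(1).tolist()) for i in range(1,n) if st[i][4]>=amin]
E
python3 - <<'E'
from h import *
for n in('top','side'):
    d=cam(n); save(d,n+'0.png')
    Rm=R.from_rotvec(np.ravel(d['rvec'])).as_matrix(); print(n,(-Rm.T@np.ravel(d['tvec'])).round(),d['fx'],Rm[2].round(2))
    print('yel',blobs(d,(22,120,90),(35,255,255)));print('red',blobs(d,(0,150,80),(6,255,255)),blobs(d,(174,150,80),(180,255,255)));print('blue',blobs(d,(100,120,60),(125,255,255)))
print(status.get_obs())
E
```

```text
top [ 231.   79. 1323.] 461.39502246357813 [ 0.12 -0.01 -0.99]
yel [([46, 35, 11, 12, 94], [50.9, 40.4]), ([21, 52, 8, 7, 32], [24.2, 55.1]), ([505, 142, 25, 24, 379], [517.3, 153.1]), ([232, 151, 5, 5, 21], [234.0, 153.0])]
red [([314, 153, 6, 5, 23], [316.6, 155.0])] []
blue [([272, 159, 45, 46, 328], [293.8, 181.8])]
side [ 387. -627.  658.] 430.79088242305204 [-0.01  0.79 -0.62]
yel [([340, 135, 4, 4, 15], [341.6, 136.4])]
red [([342, 176, 7, 6, 35], [344.9, 178.4])] []
blue [([288, 166, 14, 7, 38], [294.7, 169.5]), ([299, 174, 41, 22, 188], [320.3, 185.2])]
{'t': 0.1, 'qpos': array([-1.28300925e+00,  4.23716157e-01,  1.63058490e+00, -1.67722974e-05,
        1.08861009e+00, -1.89914175e-02]), 'qvel': array([ 0.00134679,  0.00063388, -0.00206275,  0.00010335, -0.00070312,
       -0.00059058]), 'joint_torque': array([ 9.79108117e-04, -5.45611882e+01, -2.74323696e+01,  6.45881100e-02,
        1.88036263e-02, -2.21358846e-05]), 'ee_pos': array([ 188.63725499, -595.36744358,  241.02082152]), 'orientation': array([-3.10341578e+00, -4.79811841e-01,  3.00509905e-04]), 'ft_force': array([ 0.12402626,  0.11240887, -0.22323161]), 'moment': array([ 0.00108629, -0.00651029,  0.00102291]), 'grasp_force': 0.0, 'width': 87.9187871577491}
```

View pics/top0.png

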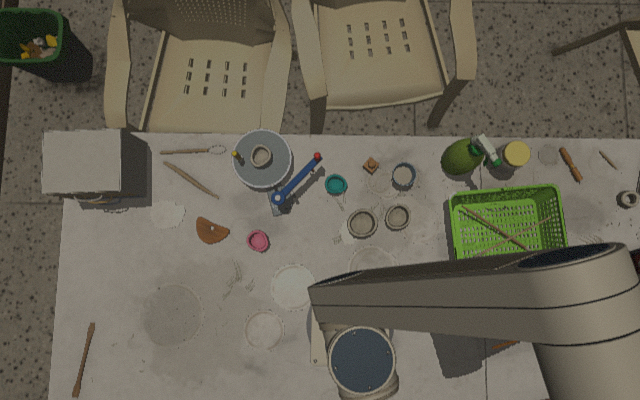

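View pics/side0.png

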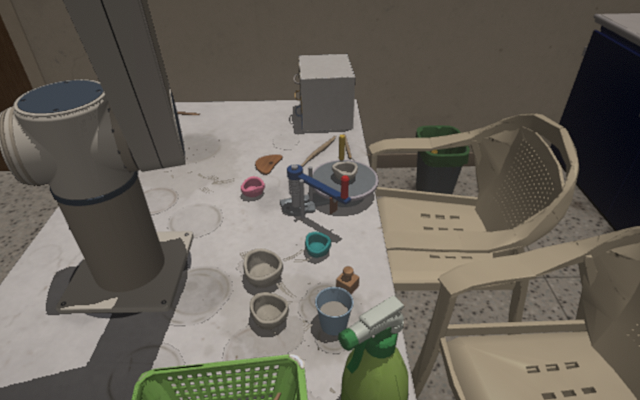

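The side view shows the wheel with the grey pot at about (345,170), the yellow post at (342,145), the red grip at (345,187) and the pivot hub at (295,172). The top view shows the wheel at (263,158), the post at (234,153), the grip at (318,155), the hub at (277,198), the cup at (403,176) and the stamp at (370,165). The pot to protect is the grey one on the wheel; the pink one (258,240) and the turquoise one (336,184) are the look-alikes.

Run:
```python
from h import *
t=cam('top');s=cam('side')
def tri(a,b):
    # least squares of two rays
    A=np.zeros((3,3));y=np.zeros(3)
    for d,uv in((t,a),(s,b)):
        p0=ray(d,uv,0);p1=ray(d,uv,300);v=(p1-p0)/np.linalg.norm(p1-p0);P=np.eye(3)-np.outer(v,v);A+=P;y+=P@p0
    return np.linalg.solve(A,y)
# looser masks for post and grip
for d in(t,s):
    print([b for b in blobs(d,(18,120,50),(35,255,255),8) if 180<b[0][0]<380]); print([b for b in blobs(d,(0,120,50),(7,255,255),8) if 280<b[0][0]<380])
print('post top@131',ray(t,(234,153),131),'tri',tri((234,153),(341.8,136.5)))
print('grip top@158',ray(t,(317.5,154.5),158),'tri',tri((317.5,154.5),(345,178)))
print('hub@123',ray(t,(276.5,198),123),ray(s,(294.7,168.5),123))
g=cv2.cvtColor(t['frame'],cv2.COLOR_RGB2GRAY)
for uv,z in(((403,165),66),((403,176),30),((370,158),58),((85,130),0),((122,132),150),((122,195),150),((122,150),0),((133,133),0)): print(uv,z,ray(t,uv,z).round())
for uv,z in(((353,130),0),((302,131),0),((303,75),150),((354,75),150),((400,150),0)): print('s',uv,z,ray(s,uv,z).round())
save(t,'wheel1.png',(200,110,420,220),3.5)
save(s,'side1.png',(260,100,420,220),5)
```

```text
[([232, 151, 7, 6, 24], [234.4, 153.2])]
[([314, 153, 6, 6, 30], [316.6, 155.4])]
[([339, 135, 6, 25, 107], [341.6, 146.3])]
[([341, 175, 8, 24, 144], [344.4, 186.1])]
post top@131 [455.18697994 310.73719687 131.        ] tri [454.77096095 310.50012702 132.14202645]
grip top@158 [449.01938285  91.7377501  158.        ] tri [448.16697572  91.69387676 159.57548813]
hub@123 [338.97815023 197.50932393 123.        ] [341.50568976 185.25512957 123.        ]
(403, 165) 66 [ 440. -144.   66.]
(403, 176) 30 [ 414. -150.   30.]
(370, 158) 58 [460. -53.  58.]
(85, 130) 0 [542. 772.   0.]
(122, 132) 150 [503. 598. 150.]
(122, 195) 150 [339. 587. 150.]
(122, 150) 0 [484. 661.   0.]
(133, 133) 0 [535. 632.   0.]
s (353, 130) 0 [509. 586.   0.]
s (302, 131) 0 [348. 586.   0.]
s (303, 75) 150 [355. 667. 150.]
s (354, 75) 150 [512. 659. 150.]
s (400, 150) 0 [637. 460.   0.]
```

View pics/wheel1.png

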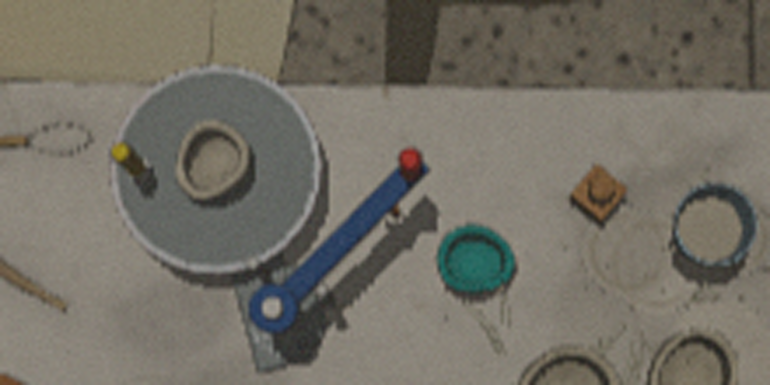

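View pics/side1.png

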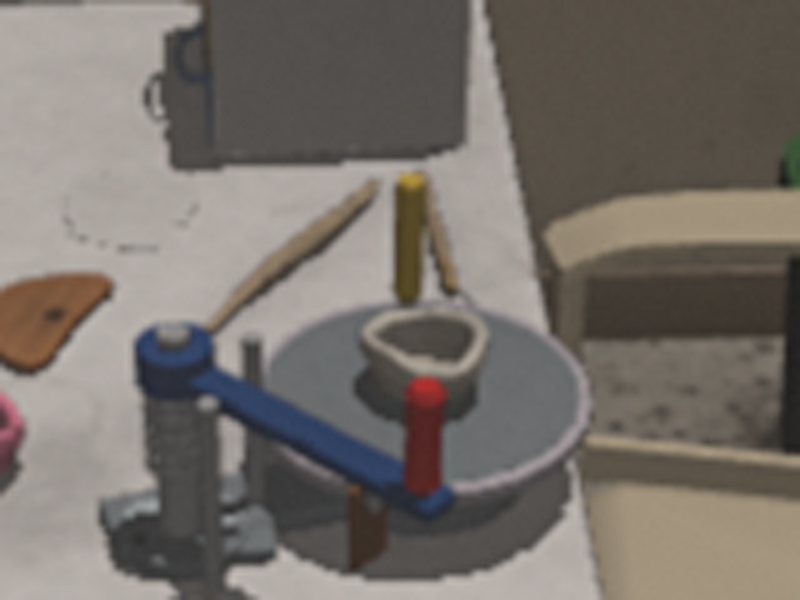

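The top crop shows the plate centred at crop (217,169), so pixel (262.1,158.3). The hub is at (277.7,197.7), the post top at (234.4,153.2) and the red grip at (317,155). The side crop confirms the grey pot on the wheel, the yellow post behind it and the red grip on the arm tip.

Run:
```python
from h import *
t=cam('top')
w=ray(t,(262.1,158.3),50)[:2];pv=ray(t,(277.7,197.7),123)[:2];g=ray(t,(317,154.8),160)[:2];p=ray(t,(234.2,153),133)[:2]
print('w',w,'pv',pv,'g',g,'p',p); n=np.linalg.norm
print('pv-w 130:',n(w-pv),'pv-g 148:',n(g-pv),'w-p 60:',n(p-w),'w-g 157:',n(w-g))
a=np.arctan2(*(g-pv)[::-1]);x=a+.8;X=np.array([np.cos(x),np.sin(x)]);Y=np.array([-X[1],X[0]])
print('arm',a,'base x',x,'w pred',pv+120*X+50*Y,'stop grip',pv+148*X)
b=np.arctan2(*(w-pv)[::-1])-np.arctan2(50,120);print('base x from wheel',b,'stop grip',pv+148*np.array([np.cos(b),np.sin(b)]))
print('post angle deg',np.degrees(np.arctan2(*(p-w)[::-1])))
o=status.get_obs();print(R.from_rotvec(o['orientation']).as_matrix().round(3),o['ee_pos'])
```

```text
w [456.41685149 247.61272407] pv [339.8014825  194.40116735] g [447.84892758  92.98403554] p [454.81767176 309.82609429]
pv-w 130: 128.18195681333106 pv-g 148: 148.18800562982685 w-p 60: 62.23392009300333 w-g 157: 154.86587950253966
arm -0.7537551032979984 base x 0.0462448967020016 w pred [457.36176917 249.89512195] stop grip [487.64325501 201.24297281]
base x from wheel 0.03328926495846435 stop grip [487.71948511 199.32706865]
post angle deg 91.47244999116309
[[ 0.953  0.302 -0.   ]
 [ 0.302 -0.953  0.001]
 [ 0.    -0.001 -1.   ]] [ 188.70501114 -595.57571698  241.3210418 ]
```

```bash
cat >> h.py <<'E'
def rows(pts,yaws=None):
    """world waypoints (mm) -> shift in current tool axes; yaws: world yaw change -> rotvec z (tool down)"""
    o=status.get_obs();Rt=R.from_rotvec(o['orientation']).as_matrix()
    for i,p in enumerate(pts): print((Rt.T@(np.array(p,float)-o['ee_pos'])).round(1).tolist())
E
python3 - <<'E'
from h import *
rows([(300,-480,330),(400,-250,340),(460,0,340),(455,250,300),(455,309,220)])
E
```

```text
[141.0, -76.6, -88.6]
[305.8, -265.7, -98.5]
[438.5, -485.9, -98.3]
[509.2, -725.7, -58.1]
[527.0, -781.9, 21.9]
```

```bash
python3 -m inch '[[[20,-10,-20,0,0,0,100],[55,-30,-45,0,0,0,100],[95,-52,-65,0,0,0,100],[141,-77,-88,0,0,0,100],[170,-110,-92,0,0,0,100],[197,-142,-94,0,0,0,100],[224,-173,-95,0,0,0,100],[251,-204,-97,0,0,0,100],[278,-235,-98,0,0,0,100],[306,-266,-98,0,0,-0.1,100],[328,-302,-98,0,0,-0.2,100],[350,-338,-98,0,0,-0.3,100],[372,-375,-98,0,0,-0.4,100],[394,-412,-98,0,0,-0.5,100],[416,-449,-98,0,0,-0.6,100],[438,-486,-98,0,0,-0.7,100],[450,-526,-98,0,0,-0.8,100],[462,-566,-98,0,0,-0.9,100],[470,-590,-98,0,0,-0.95,100],[474,-600,-98,0,0,-1.0,100]]]'
python3 - <<'E'
from h import *
rows([(455,250,300),(455,309,220)]);o=status.get_obs();print(R.from_rotvec(o['orientation']).as_matrix().round(3),o['qpos'])
E
```

```text
t: 2.25
ee_pos: [459.2, 121.3, 339.7]
orientation: [-2.49, -1.916, -0.0]
ft_force: [-0.5, -0.1, 0.1]
width: 87.7
grasp_force: 0.0
[123.3, -37.0, 39.7]
[180.3, -52.1, 119.7]
[[ 0.256  0.967  0.   ]
 [ 0.967 -0.256  0.   ]
 [ 0.    -0.    -1.   ]] [2.33104689e-01 8.55630070e-02 1.84471414e+00 2.14817360e-04
 1.21123721e+00 4.91954812e-01]
```

```bash
python3 -m inch '[[[30,-9,5,0,0,-0.05,60],[65,-20,15,0,0,-0.12,60],[105,-32,30,0,0,-0.2,60],[140,-42,50,0,0,-0.26,60],[165,-48,75,0,0,-0.26,60],[178,-52,100,0,0,-0.26,60],[180,-52,120,0,0,-0.26,60],[180,-52,120,0,0,-0.26,60],[180,-52,120,0,0,-0.26,60],[180,-52,120,0,0,-0.26,60]]]'
python3 - <<'E'
from h import *
d=cam('top');save(d,'t2.png',(200,110,360,230),5)
d=cam('side');save(d,'s2.png',(280,60,400,180),5)
print([b for b in blobs(d,(18,120,50),(35,255,255),8)])
o=status.get_obs();print(R.from_rotvec(o['orientation']).as_matrix().round(3),o['ee_pos'],proj(d,[(455,310,66),(455,310,135),o['ee_pos'],o['ee_pos']+[0,0,-19]]))
E
```

```text
t: 3.25
ee_pos: [457.1, 306.4, 221.0]
orientation: [2.226, 2.216, 0.003]
ft_force: [0.3, -0.1, -0.4]
width: 53.0
grasp_force: 0.0
[([339, 136, 6, 24, 103], [341.6, 146.8]), ([431, 150, 7, 4, 19], [434.3, 151.3])]
[[ 0.005  1.     0.002]
 [ 1.    -0.005  0.001]
 [ 0.001  0.002 -1.   ]] [457.02038222 306.5200873  221.04567504] [[341.36952111 159.41388129]
 [342.01145961 135.55582099]
 [343.84580231 103.60499973]
 [343.63275591 111.10466483]]
```

View pics/s2.png

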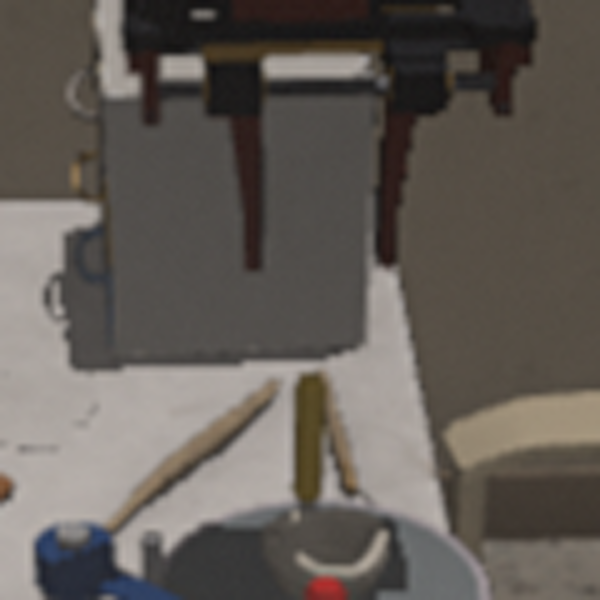

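The side view shows the open fingers straddling the post line (post at 342,136–160), as predicted. I'll go down and grip.

```bash
python3 -m inch '[[[3,-2,20,0,0,0,60],[3.5,-2,45,0,0,0,60],[3.5,-2,70,0,0,0,60],[3.5,-2,90,0,0,0,60],[3.5,-2,102,0,0,0,60],[3.5,-2,102,0,0,0,60],[3.5,-2,102,0,0,0,10],[3.5,-2,102,0,0,0,0],[3.5,-2,102,0,0,0,0],[3.5,-2,102,0,0,0,0],[3.5,-2,102,0,0,0,0],[3.5,-2,102,0,0,0,0]]]'
python3 - <<'E'
from h import *
import math
o=status.get_obs();print(o['ft_force'],o['width'],o['grasp_force'],o['ee_pos'],R.from_rotvec(o['orientation']).as_matrix().round(3)[:,:2])
E
```

```text
t: 4.55
ee_pos: [454.5, 310.4, 118.2]
orientation: [2.226, 2.217, 0.001]
ft_force: [-0.2, -0.3, 4.4]
width: 15.8
grasp_force: 30.0
[-0.22128918 -0.33507278  4.4305069 ] 15.762605150720356 30.000712597975507 [454.50637796 310.37710703 118.15792105] [[ 0.004  1.   ]
 [ 1.    -0.004]
 [ 0.001  0.001]]
```

Run:
```python
import numpy as np
a=np.radians([1,4,8,13,19,25,31,37,43,49,54,58,60,60]);x0,y0=-2,60
for t in a:
    x=x0*np.cos(t)-y0*np.sin(t);y=x0*np.sin(t)+y0*np.cos(t);print('[%.1f,%.1f]'%(y-y0,x-x0),end=' ')
```

```text
[-0.0,-1.0] [-0.3,-4.2] [-0.9,-8.3] [-2.0,-13.4] [-3.9,-19.4] [-6.5,-25.2] [-9.6,-30.6] [-13.3,-35.7] [-17.5,-40.4] [-22.1,-44.6] [-26.4,-47.7] [-29.9,-49.9] [-31.7,-51.0] [-31.7,-51.0]
```

```bash
python3 -m inch '[[[0,-1,0,0,0,0,0],[-0.3,-4.2,0,0,0,0,0],[-0.9,-8.3,0,0,0,0,0],[-2,-13.4,0,0,0,0,0],[-3.9,-19.4,0,0,0,0,0],[-6.5,-25.2,0,0,0,0,0],[-9.6,-30.6,0,0,0,0,0],[-13.3,-35.7,0,0,0,0,0],[-17.5,-40.4,0,0,0,0,0],[-22.1,-44.6,0,0,0,0,0],[-26.4,-47.7,0,0,0,0,0],[-29.9,-49.9,0,0,0,0,0],[-31.7,-51,0,0,0,0,0],[-31.7,-51,0,0,0,0,0]]]'
python3 - <<'E'
from h import *
o=status.get_obs();print(o['ft_force'],o['moment'],o['width'],o['grasp_force'],o['ee_pos'],o['orientation'])
d=cam('top');print([b for b in blobs(d,(18,110,40),(35,255,255),6) if 180<b[0][0]<380]);save(d,'t3.png',(190,110,350,230),5)
d=cam('side');print([b for b in blobs(d,(18,110,40),(35,255,255),6)]);save(d,'s3.png',(280,60,400,180),5)
E
```

```text
t: 5.95
ee_pos: [405.1, 278.5, 118.1]
orientation: [2.223, 2.216, 0.006]
ft_force: [9.8, -6.5, 0.4]
width: 15.5
grasp_force: 30.0
[ 9.76116562 -6.53775483  0.35693852] [-1.17950614 -1.82518716 -0.10868478] 15.516925102110763 30.00141098164022 [405.07437598 278.45807115 118.13820068] [2.22318198 2.21583828 0.00555114]
[]
[([314, 119, 7, 2, 8], [316.8, 119.2]), ([319, 142, 6, 25, 129], [321.7, 153.8]), ([431, 150, 7, 4, 22], [434.1, 151.4])]
```

View pics/s3.png

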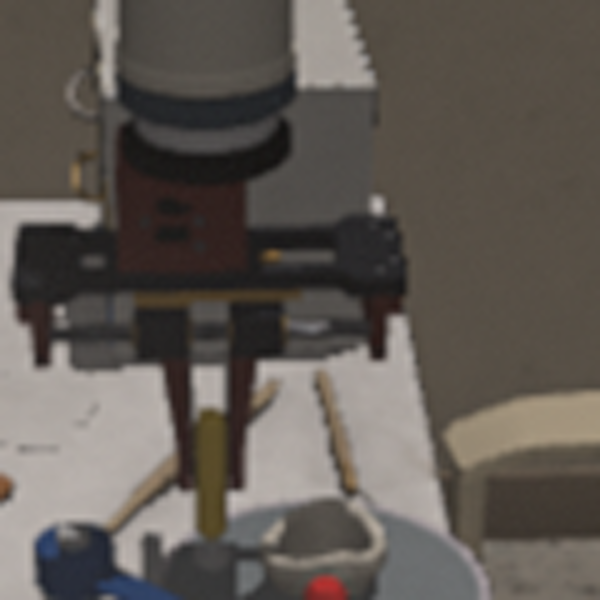

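The side view shows the post held between the fingers at (322,154), with the wheel following and the pot still centred. The inward pull of about 12 N says the wheel centre is really nearer (457.5,248.3).

```bash
cat >> h.py <<'E'
def arc(c,cmd,angs,r=60):
    for a in np.radians(angs): print('[%.1f,%.1f'%(c[1]+r*np.sin(a)-cmd[1],c[0]+r*np.cos(a)-cmd[0]),end='] ')
E
python3 - <<'E'
from h import *
arc((457.5,248.3),(403.7,278.5),[150,150,152,156,161]+list(range(168,260,7))+[263,266,268,268])
E
```

```text
[-0.2,1.8] [-0.2,1.8] [-2.0,0.8] [-5.8,-1.0] [-10.7,-2.9] [-17.7,-4.9] [-25.0,-6.0] [-32.3,-6.2] [-39.6,-5.5] [-46.7,-3.9] [-53.6,-1.4] [-60.2,1.8] [-66.3,5.9] [-71.9,10.6] [-76.8,16.0] [-81.1,22.0] [-84.6,28.4] [-87.3,35.3] [-89.1,42.4] [-89.8,46.5] [-90.1,49.6] [-90.2,51.7] [-90.2,51.7]
```

```bash
python3 -m inch '[[[-0.2,1.8,0,0,0,0,0],[-2,0.8,0,0,0,0,0],[-5.8,-1,0,0,0,0,0],[-10.7,-2.9,0,0,0,0,0],[-17.7,-4.9,0,0,0,0,0],[-25,-6,0,0,0,0,0],[-32.3,-6.2,0,0,0,0,0],[-39.6,-5.5,0,0,0,0,0],[-46.7,-3.9,0,0,0,0,0],[-53.6,-1.4,0,0,0,0,0],[-60.2,1.8,0,0,0,0,0],[-66.3,5.9,0,0,0,0,0],[-71.9,10.6,0,0,0,0,0],[-76.8,16,0,0,0,0,0],[-81.1,22,0,0,0,0,0],[-84.6,28.4,0,0,0,0,0],[-87.3,35.3,0,0,0,0,0],[-89.1,42.4,0,0,0,0,0],[-90.1,48.6,0,0,0,0,0],[-90.2,51.7,0,0,0,0,0]]]'
python3 - <<'E'
from h import *
o=status.get_obs();print(o['ft_force'],o['moment'],o['width'],o['grasp_force'],o['ee_pos'],o['orientation'])
d=cam('side');print([b for b in blobs(d,(18,110,40),(35,255,255),6)]);save(d,'s4.png',(270,60,430,220),4)
o=status.get_obs();print(o['ft_force'],o['ee_pos'],proj(d,o['ee_pos']))
E
```

```text
t: 8.05
ee_pos: [455.1, 190.1, 118.1]
orientation: [-2.226, -2.215, -0.006]
ft_force: [-0.2, 11.4, 5.8]
width: 15.5
grasp_force: 30.0
[-0.24583577 11.42565323  5.75029304] [ 1.97922156  0.05105165 -0.01963401] 15.497151311653642 30.00202583265491 [455.13165632 190.06519393 118.06272367] [-2.22641224 -2.21457499 -0.00550127]
[([333, 138, 9, 2, 13], [336.8, 138.4]), ([431, 150, 7, 4, 22], [434.1, 151.4]), ([342, 161, 6, 14, 79], [344.5, 167.9])]
[ 2.51956438 10.62497126  1.85408592] [455.46802364 190.09125321 118.09375292] [[345.1555717  168.22388313]]
```

View pics/s4.png

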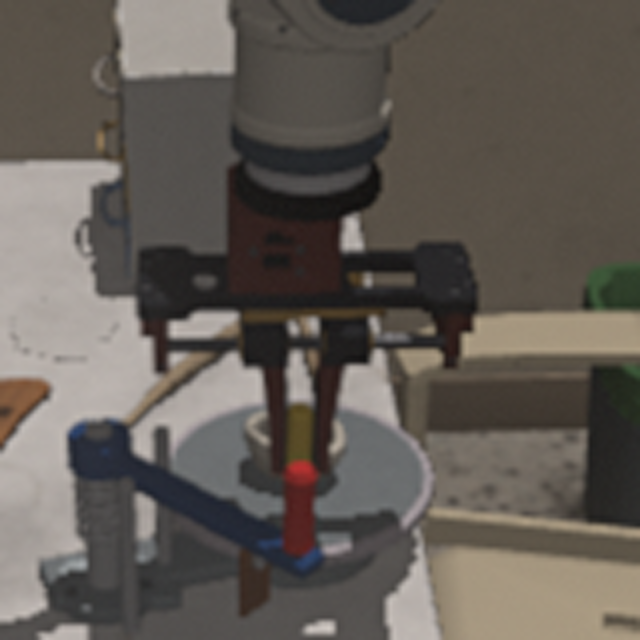

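The side view shows the post now on the near side, held at about (345,168), behind the red grip at (345,187). The pot is centred, the arm is still swung out, and the fingers clear the pot. The fit of the three stops gives an effective centre of (458,250.2).

Run:
```python
from h import *
arc((457.8,250.2),(455.4,188.3),[267,269,273,278]+list(range(285,392,7))[:15]);print()
arc((457.8,250.2),(455.4,188.3),[387,391,394,395])
```

```text
[2.0,-0.7] [1.9,1.4] [2.0,5.5] [2.5,10.8] [3.9,17.9] [6.3,24.9] [9.4,31.5] [13.4,37.7] [18.0,43.3] [23.3,48.4] [29.2,52.7] [35.6,56.3] [42.4,59.1] [49.4,61.1] [56.7,62.2] [64.0,62.4] [71.3,61.7] [78.4,60.1] [85.3,57.6] 
[89.1,55.9] [92.8,53.8] [95.5,52.1] [96.3,51.5]
```

```bash
python3 -m inch '[[[2,-0.7,0,0,0,0,0],[1.9,1.4,0,0,0,0,0],[2,5.5,0,0,0,0,0],[2.5,10.8,0,0,0,0,0],[3.9,17.9,0,0,0,0,0],[6.3,24.9,0,0,0,0,0],[9.4,31.5,0,0,0,0,0],[13.4,37.7,0,0,0,0,0],[18,43.3,0,0,0,0,0],[23.3,48.4,0,0,0,0,0],[29.2,52.7,0,0,0,0,0],[35.6,56.3,0,0,0,0,0],[42.4,59.1,0,0,0,0,0],[49.4,61.1,0,0,0,0,0],[56.7,62.2,0,0,0,0,0],[64,62.4,0,0,0,0,0],[71.3,61.7,0,0,0,0,0],[78.4,60.1,0,0,0,0,0],[85.3,57.6,0,0,0,0,0],[89.1,55.9,0,0,0,0,0]]]'
python3 - <<'E'
from h import *
o=status.get_obs();print(o['ft_force'],o['width'],o['grasp_force'],o['ee_pos'],o['orientation'])
# commanded now (511.3,277.4); end at (454.5,310.3)
arc((457.8,250.2),(511.3,277.4),[28,31,36,42,49,56,63,70,77,83,88,91,93.3])
E
```

```text
t: 10.1
ee_pos: [511.7, 278.2, 118.2]
orientation: [2.225, 2.217, 0.005]
ft_force: [5.6, 0.9, 1.7]
width: 15.4
grasp_force: 30.0
[5.56334478 0.89837193 1.68382862] 15.436127842350789 30.000473731197417 [511.72793413 278.16603747 118.16503314] [2.22489468 2.21661005 0.00525954]
[1.0,-0.5] [3.7,-2.1] [8.1,-5.0] [12.9,-8.9] [18.1,-14.1] [22.5,-19.9] [26.3,-26.3] [29.2,-33.0] [31.3,-40.0] [32.4,-46.2] [32.8,-51.4] [32.8,-54.5] [32.7,-57.0]
```

```bash
python3 -m inch '[[[1,-0.5,0,0,0,0,0],[3.7,-2.1,0,0,0,0,0],[8.1,-5,0,0,0,0,0],[12.9,-8.9,0,0,0,0,0],[18.1,-14.1,0,0,0,0,0],[22.5,-19.9,0,0,0,0,0],[26.3,-26.3,0,0,0,0,0],[29.2,-33,0,0,0,0,0],[31.3,-40,0,0,0,0,0],[32.4,-46.2,0,0,0,0,0],[32.7,-51.4,0,0,0,0,0],[32.7,-54.5,0,0,0,0,0],[32.6,-56.3,0,0,0,0,0],[32.6,-56.3,0,0,0,0,0],[32.6,-56.3,0,0,0,0,0],[32.6,-56.3,0,0,0,0,0],[32.6,-56.3,0,0,0,0,0],[32.6,-56.3,0,0,0,0,0]]]'
```

```text
t: 11.9
ee_pos: [453.5, 310.2, 118.1]
orientation: [-2.225, -2.216, 0.001]
ft_force: [-0.1, 2.1, 9.2]
width: 15.6
grasp_force: 30.0
```

The post is back at the start, within about 1 mm. I'll release it, rise, and go above the red grip while turning the hand.

```bash
python3 -m inch '[[[0,0,0,0,0,0,0],[0,0,0,0,0,0,30],[0,0,0,0,0,0,60],[0,0,0,0,0,0,60],[0,0,0,0,0,0,60],[0,0,-10,0,0,0,60],[0,0,-40,0,0,0,60],[0,0,-80,0,0,0,60],[0,0,-115,0,0,0,60],[-25,0,-122,0,0,-0.14,60],[-50,-1,-122,0,0,-0.28,60],[-75,-2,-122,0,0,-0.42,60],[-100,-2,-122,0,0,-0.56,60],[-125,-3,-122,0,0,-0.7,60],[-150,-4,-122,0,0,-0.84,60],[-175,-5,-122,0,0,-0.98,60],[-200,-6,-122,0,0,-1.1,60],[-215,-6,-122,0,0,-1.22,60],[-217,-6,-122,0,0,-1.22,60],[-217,-6,-122,0,0,-1.22,60]]]'
python3 - <<'E'
from h import *
d=cam('top');print([b for b in blobs(d,(18,120,50),(35,255,255),8) if 180<b[0][0]<380],[b for b in blobs(d,(0,120,50),(7,255,255),8) if 280<b[0][0]<380])
d=cam('side');print([b for b in blobs(d,(18,120,50),(35,255,255),8)],[b for b in blobs(d,(0,130,50),(7,255,255),8) if 280<b[0][0]<380],proj(d,[(448,92.5,160),(455,310,135),(455,310,66)]));save(d,'s5.png',(260,60,420,220),4)
o=status.get_obs();print(R.from_rotvec(o['orientation']).as_matrix().round(3),o['ee_pos'],o['qpos'])
rows([(448,92.5,200),(448,92.5,141)])
E
```

```text
t: 13.9
ee_pos: [447.8, 92.9, 240.2]
orientation: [0.561, 3.09, 0.001]
ft_force: [-0.3, 0.6, -1.0]
width: 52.6
grasp_force: 0.0
[([232, 152, 6, 6, 23], [234.2, 154.2])] []
[([364, 99, 4, 6, 9], [366.2, 100.8]), ([432, 150, 6, 4, 17], [434.5, 151.2])] [([341, 176, 8, 23, 135], [344.4, 186.6])] [[345.16436793 177.54932689]
 [342.01145961 135.55582099]
 [341.36952111 159.41388129]]
[[-0.937  0.349  0.   ]
 [ 0.349  0.937  0.   ]
 [-0.     0.    -1.   ]] [447.80469135  93.5816871  239.95911293] [ 1.79855011e-01  1.77054314e-01  1.98908177e+00  2.73420284e-04
  9.75019041e-01 -1.03413239e+00]
[-0.6, -1.0, 40.0]
[-0.5, -1.0, 99.0]
```

View pics/s5.png

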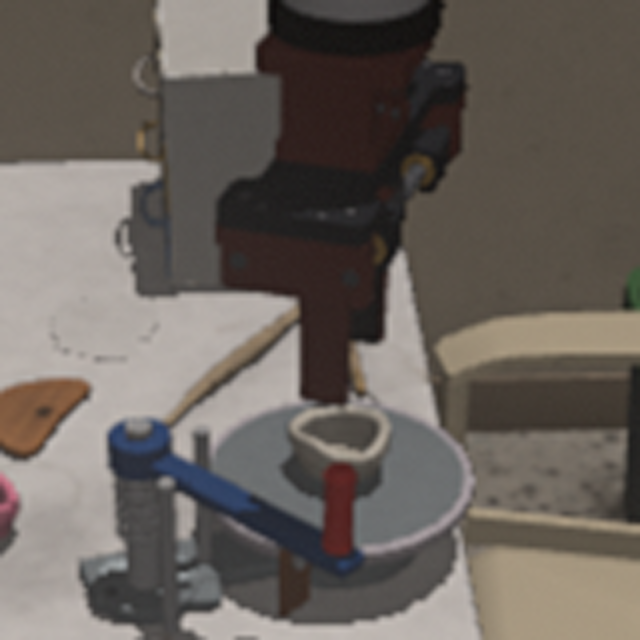

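The side view shows the hand above the red grip (345,187), the pot centred and the arm at rest. The top view shows the post at (234,154), about 3 mm from its start. I'll go down and grip.

```bash
python3 -m inch '[[[-0.5,-1,20,0,0,0,60],[-0.5,-1,45,0,0,0,60],[-0.5,-1,70,0,0,0,60],[-0.5,-1,90,0,0,0,60],[-0.5,-1,99,0,0,0,60],[-0.5,-1,99,0,0,0,60],[-0.5,-1,99,0,0,0,20],[-0.5,-1,99,0,0,0,0],[-0.5,-1,99,0,0,0,0],[-0.5,-1,99,0,0,0,0],[-0.5,-1,99,0,0,0,0],[-0.5,-1,99,0,0,0,0]]]'
python3 - <<'E'
from h import *
o=status.get_obs();Rt=R.from_rotvec(o['orientation']).as_matrix();e=o['ee_pos']
print(o['ft_force'],o['width'],e)
pv=np.array([340.5,194.8]);v=e[:2]-pv;print(np.linalg.norm(v),np.degrees(np.arctan2(v[1],v[0])))
for a in [.01,.03,.06,.1,.15,.2,.25,.3,.35,.4,.45,.5,.55,.6,.65,.7,.74,.77,.8,.83]:
    p=pv+R.from_euler('z',a).as_matrix()[:2,:2]@v; print((Rt.T@np.r_[p-e[:2],0]).round(1)[:2].tolist(),end=' ')
E
```

```text
t: 15.2
ee_pos: [450.4, 94.3, 141.6]
orientation: [0.557, 3.087, 0.009]
ft_force: [4.5, 17.7, -5.1]
width: 15.8
grasp_force: 30.0
[ 4.47073907 17.69967857 -5.06339162] 15.816720632160164 [450.40877982  94.32961866 141.58177753]
148.91016556632724 -42.43121888521781
[-0.6, 1.4] [-1.6, 4.2] [-3.1, 8.4] [-4.9, 14.1] [-6.8, 21.3] [-8.3, 28.5] [-9.5, 35.9] [-10.3, 43.3] [-10.7, 50.7] [-10.8, 58.2] [-10.5, 65.6] [-9.8, 73.0] [-8.7, 80.4] [-7.3, 87.7] [-5.5, 94.9] [-3.4, 102.1] [-1.4, 107.7] [0.2, 111.8] [1.9, 116.0] [3.8, 120.0]
```

```bash
python3 -m inch '[[[-1.8,2.5,0,0,0,0,0],[-2.4,4,0,0,0,0,0],[-3.4,6.7,0,0,0,0,0],[-4.9,10.9,0,0,0,0,0],[-6.7,16.6,0,0,0,0,0],[-8.6,23.8,0,0,0,0,0],[-10.1,31,0,0,0,0,0],[-11.3,38.4,0,0,0,0,0],[-12.1,45.8,0,0,0,0,0],[-12.5,53.2,0,0,0,0,0],[-12.6,60.7,0,0,0,0,0],[-12.3,68,0,0,0,0,0],[-11.6,75.5,0,0,0,0,0],[-10.5,83,0,0,0,0,0],[-9.1,90,0,0,0,0,0],[-7.8,95,0,0,0,0,0],[-7,98,0,0,0,0,0],[-6.5,100,0,0,0,0,0],[-6.5,100,0,0,0,0,0],[-6.5,100,0,0,0,0,0]]]'
python3 - <<'E'
from h import *
o=status.get_obs();e=o['ee_pos'];Rt=R.from_rotvec(o['orientation']).as_matrix()
print(o['ft_force'],o['ft_force']@Rt,o['width'],o['grasp_force'],e)
pv=np.array([340.5,194.8]);v=e[:2]-pv;print(np.linalg.norm(v),np.degrees(np.arctan2(v[1],v[0])))
st=pv+148.5*np.array([np.cos(.05),np.sin(.05)]);print(st,(st-e[:2])@Rt[:2,:2])
E
```

```text
t: 17.2
ee_pos: [490.7, 182.8, 141.5]
orientation: [0.553, 3.088, 0.0]
ft_force: [6.1, -6.4, 0.8]
width: 15.9
grasp_force: 30.0
[ 6.10669492 -6.3845221   0.77628249] [-7.94510156 -3.86988521 -0.74552639] 15.898217137953068 30.000470301602036 [490.73579685 182.83808028 141.50761881]
150.71125432285336 -4.552341837248257
[488.81441367 202.22190664] [ 8.52420535 17.51462045]
```

```bash
python3 -m inch '[[[0.5,2,0,0,0,0,0],[1.5,5,0,0,0,0,0],[2.5,8,0,0,0,0,0],[3.8,11,0,0,0,0,0],[5,14,0,0,0,0,0],[5.8,16,0,0,0,0,0],[5.8,16,0,0,0,0,0],[5.8,16,0,0,0,0,0]]]'
```

```text
t: 18.0
ee_pos: [491.3, 200.0, 141.6]
orientation: [0.553, 3.087, 0.001]
ft_force: [7.7, -6.7, -0.3]
width: 15.5
grasp_force: 30.0
```

Not at the stop yet, since this is only the spring force. I'll push on in small steps.

```bash
python3 -m inch '[[[1.2,1.6,0,0,0,0,0],[2.2,3,0,0,0,0,0],[2.6,4,0,0,0,0,0],[2.6,4,0,0,0,0,0],[2.6,4,0,0,0,0,0]]]'
```

```text
t: 18.5
ee_pos: [491.0, 204.2, 141.6]
orientation: [0.552, 3.086, 0.001]
ft_force: [11.5, -8.8, -2.0]
width: 15.6
grasp_force: 30.0
```

```bash
python3 -m inch '[[[0,1.5,0,0,0,0,0],[0.1,3.1,0,0,0,0,0],[0.1,3.1,0,0,0,0,0],[0.1,3.1,0,0,0,0,0]]]'
```

```text
t: 18.9
ee_pos: [491.0, 205.1, 141.5]
orientation: [0.551, 3.088, -0.005]
ft_force: [9.7, -20.3, 2.7]
width: 15.7
grasp_force: 30.0
```

The force rose from 9 to 20 N over 0.9 mm of travel, so the arm is at its stop. One last look.

```bash
python3 -m inch '[[[0,0,0,0,0,0,0],[0,0,0,0,0,0,0],[0,0,0,0,0,0,0],[0,0,0,0,0,0,0],[0,0,0,0,0,0,0]]]'
python3 - <<'E'
from h import *
d=cam('top');print([b for b in blobs(d,(18,120,50),(35,255,255),8) if 180<b[0][0]<380])
d=cam('side');print([b for b in blobs(d,(18,120,50),(35,255,255),8)]);save(d,'s6.png',(260,80,420,240),3.7)
o=status.get_obs();print(o['ft_force'],o['ee_pos'],o['qvel'])
e=o['ee_pos'][:2]
# swing from chord, radius 148, rest grip from picture (448,92.8)
for g in((448,92.8),(450.4,94.3)): print(2*np.arcsin(np.linalg.norm(e-np.array(g))/296))
E
```

```text
t: 19.4
ee_pos: [491.0, 205.1, 141.5]
orientation: [0.551, 3.088, -0.005]
ft_force: [9.1, -19.2, 2.4]
width: 15.9
grasp_force: 30.0
[([232, 152, 5, 5, 22], [234.1, 154.1])]
[([339, 148, 4, 12, 44], [340.5, 153.5]), ([431, 150, 7, 4, 19], [434.3, 151.3])]
[  9.37431351 -20.05141058   2.87467277] [491.02340599 205.10874107 141.53103567] [ 1.44186560e-04 -5.85671610e-05 -9.72047260e-05  9.76308644e-04
 -1.58945571e-04 -1.16902941e-03]
0.8368220307270293
0.8202367784887031
```

View pics/s6.png

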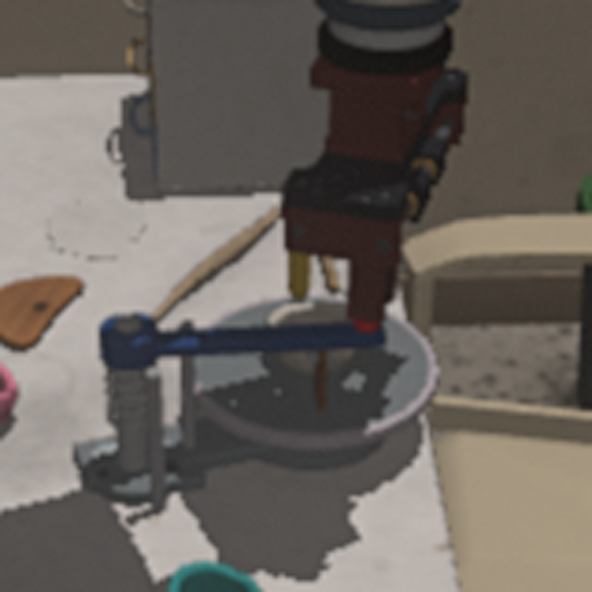

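The side view shows the blue arm swung in against the stop post, its tip at about (359,171), with the red grip held. The template is in front of the pot, the pot is in the middle of the wheel, and the post stands at (341,153), in line with where it began. I'll hand it in.

```bash
python3 -c "
from workcell import ctrl
print(ctrl.close_job())"
```

```text
the job is handed in; nothing more can be done
None
```

I turned the wheel once round anticlockwise, with the post back about 3 mm from where it began, swung the arm in until it was hard against its stop, and handed the job in at about 19.5 s with the gripper still holding the red grip there; no verdict came back.

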